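# Fill the dip-pot dispenser to its line

### The job

Load the dip-pot dispenser on the pizza counter: set the two red-lidded pots upright inside the white split tube, one on top of the other, so that the top lid comes level with the red line. Leave the green-lidded pot where it stands.

Things in the scene. Friction and masses are not known exactly. Their poses are not given: they have to be found in the camera images.
- red_pot_1_center (a point): Centre (half-way up) of a loose sealed dip pot: white tub with a red lid, a flat disc 50 mm in diameter and 24 mm high, about 50 g, starting upright on the counter (its centre 12 mm above it). z is the pot's axis, up through the lid.
- red_pot_2_center (a point): Centre (half-way up) of the second red-lidded dip pot, the same in every way. Either pot may be the lower one.
- green_pot_center (a point): Centre (half-way up) of a dip pot of the same size with a green lid. It must stay where it is.
- tube: Fixed dispenser: white upright tube on a grey foot 100 mm wide, 6 mm thick. Origin: centre of the foot's underside on the counter, on the tube's axis, z up. Bore 60 mm, wall 3 mm, rim 74 mm above the counter; the top 10 mm flare out to 73 mm bore. Two slots 43 mm wide over the whole height face its own +y and -y, so fingers closing along its y can go down with a pot.
- tube_line (a point): Point on the tube's axis level with the red line round the tube, 62 mm above the counter: where the top of the upper of two stacked pots comes. The lower pot sits on a grey round seat inside the tube, 48 mm in diameter, its top 14 mm above the counter. Axes as the tube's.
Mind the look-alikes: they are no part of the job. Leave any grey or purple look-alike of the part that bears red_pot_2_center alone.

How it is judged:
By the outcome, as a careful person would: the job done as asked, in the order asked, and still so for the second after the job is handed in, with the robot touching nothing.
It also fails if it takes over 54 s, if anything falls off the work surface, if the arm or the gripper's body presses on something with over 40 N, if the wrist force passes 120 N, or if a joint passes its speed limit or range.

### The arm

A 7-joint arm with a two-finger parallel gripper is mounted at the origin on the work surface. World frame = base frame: x ahead of the robot, y to its left, z up, the work surface at z = 0. Lengths are in mm, angles in rad, forces in N, time in s.
With the tool pointing down it reaches from about 400 to 900 mm from the base axis. Payload 5.6 kg.
Tool frame: the origin (TCP) lies midway between the tips of the shut fingers; the grasp point (between the pads) lies 19 mm behind it; z points along the fingers, y is the direction in which the jaws open and shut (so a half turn about z gives the same grasp; the last joint's range is limited). The gripper opens to 92 mm and grips with 3 to 60 N. Pads are 20 mm wide; open, the fingers measure 128 mm over their backs; the gripper's body (75 mm by 189 mm) begins 69 mm behind the grasp point.
Start: joints at [-0.043, 0.468, -0.012, 1.603, 0.006, 1.071, -0.056], TCP at [650.007, -0.044, 214.592] pointing down, gripper open.
Joint ranges: [-2.53, 2.53], [-0.31, 2.02], [-1.57, 1.55], [0.28, 2.44], [-1.29, 4.43], [0.15, 1.84], [-2.92, 2.92]. Speed limits (rad/s): [2.57, 2.57, 3.14, 3.14, 3.14, 3.14, 3.14].

### API

Orientations are given as a unit quaternion [w, x, y, z].
In Python, from bench import sense, snapshot, camera_params, close_job, spot_in gives the robot as it stands.
- The arm moves only by the shell command python3 -m crank 'ROWS'. ROWS is JSON, a list of rows, each an object with "dr": the turn, a rotation vector about the tool's x, y, z in rad, a list of three; "linear": the shift along the tool's x, y, z in m, a list of three; "hand": the finger opening in m, from 0 to 0.0919. In form: [{"dr": [ax, ay, az], "linear": [x, y, z], "hand": hand}, ...]. A call has 1 to 8 rows; each row shifts and turns the pose as measured when the row begins, along the tool's axes as they then stand; what a row does not reach is not made up. A row lasts 1/12 s, in which the tool goes at most 41.7 mm and 7.16 degrees, less where a joint would pass 70% of its speed; a pose out of reach is approached as far as the arm can. A call is refused whole if a number of a shift passes 0.0417 or a number of a turn 0.125, either way. A call with a gripper value outside its range is refused whole. The fingers move at their own pace and stop on an object; the grip force is fixed at half the most. Time passes only in rows, so rows that do not move let the fingers close. It gives the time, the measured TCP pose, the force and the opening at its end, in the units of the state.
- sense(): the state, without advancing time (a new reading comes with each control period).
- snapshot(name): name is "scene" or "side" or "wrist"; returns the picture (420x560x3 uint8, blue, green, red); there is no depth.
- camera_params(name): a dict with "K" (3x3 intrinsics, pixels), "dist_coeffs" ([k1, k2, p1, p2, k3] as OpenCV has them; the pictures are not rectified), "R" (3x3) and "t" (3): a world point X has camera coordinates R X + t. Camera axes: x right, y down, z forward; pixel columns grow to the right and rows downward; lengths in mm; the calibration is good to about 2 mm. A picture is of the moment at which its call begins: read the wrist's pose just before it. camera_params takes no time and is no camera call; for the wrist camera it gives the pose at the moment of the call.
- close_job(): hands the job in, once; it reports no verdict.
Trained networks look in the newest picture that a camera, given by its name, has taken for a name from the list of things; names that differ only in an ending like _2 or _b are one class to them, and where a whole thing is asked for, a point or a joint stands for the part that bears it (a point fixed in the world has none). Each returns a list of dicts, best first, with "confidence" (0 to 1); they miss things now and then, are a little off and sometimes report something else, mostly with a low value. They report only what shows in the picture. A call takes as long as a camera call. They do not tell look-alikes from the thing itself.
- spot_in(camera, thing): "xy" ([column, row] as shares, 0 to 1, of the picture: columns of its width, rows of its height, amid what is visible of it).
The state is a dict: "clock": time; "joint_pos": joint angles; "joint_vel": joint speeds; "tau": joint torques, N m; "eef_pos": TCP position; "ee_rot": TCP orientation; "ft_force": force on the tool from outside, world axes, zero at the start; "moment": the same for the moment, N m; "opening": opening from 0.0 (shut) to 1.0 (fully open).
Only numpy, scipy, OpenCV 4.12 (cv2) and the standard library are available. Lean on these libraries where they do the work, as an engineer would, in place of code of your own. Each camera call takes 0.05 s, during which the arm holds its last target.

## Working session

There is one attempt and no reset: what is moved stays moved. The work goes in short steps, Python scripts to look and compute and a shell command to move; the robot and the scene stay as the last step left them, time stands still between calls to the robot, and variables do not carry over. Pictures are saved under pics/ and viewed, and the job is handed in when it is done.

```bash
ls; mkdir -p pics; python3 - <<'E'
from bench import *
import cv2,numpy as np
s=sense();print(s)
for n in ["scene","side","wrist"]:
    im=snapshot(n);cv2.imwrite(f"pics/{n}0.png",im)
    p=camera_params(n);print(n,{k:np.round(v,4).tolist() for k,v in p.items()})
    for t in ["red_pot_1_center","green_pot_center","tube"]:
        try:
            print(n,t,[(round(d['xy'][0]*560),round(d['xy'][1]*420),round(d['confidence'],2)) for d in spot_in(n,t)])
        except Exception as e: print(e)
E
```

```text
pics
{'clock': 0.0, 'joint_pos': array([-0.04300757,  0.46839677, -0.01158129,  1.60364565,  0.00597746,
        1.07142519, -0.05631851]), 'joint_vel': array([-0.00026031,  0.00194047,  0.00071116, -0.00039188,  0.00115026,
        0.00229262,  0.00074466]), 'tau': array([-3.39112758e-04, -5.20573139e+01, -1.31628491e-02, -2.43752271e+01,
       -5.67366311e-02,  1.73054746e-02,  1.50106093e-04]), 'eef_pos': array([ 6.49390806e+02, -7.37188085e-02,  2.13618524e+02]), 'ee_rot': array([-6.07902596e-04,  7.07143544e-01,  7.07069418e-01, -6.90885133e-04]), 'ft_force': array([ 0.13954899,  0.84066144, -0.39881438]), 'moment': array([-0.02020207,  0.05376317,  0.02658399]), 'opening': 0.9991085829682399}
scene {'K': [[441.6163, 0.0, 279.1504], [0.0, 441.6163, 205.5923], [0.0, 0.0, 1.0]], 'dist_coeffs': [-0.1442, 0.0, 0.0, 0.0, 0.0], 'R': [[0.1722, 0.985, 0.0142], [0.6981, -0.1119, -0.7072], [-0.695, 0.1316, -0.7069]], 't': [-63.0868, -364.0737, 1316.9993]}
scene red_pot_1_center [(242, 180, 0.7)]
scene green_pot_center [(262, 239, 0.84)]
scene tube [(400, 197, 0.86)]
side {'K': [[488.8987, 0.0, 279.7465], [0.0, 488.8987, 213.7296], [0.0, 0.0, 1.0]], 'dist_coeffs': [-0.0593, 0.0, 0.0, 0.0, 0.0], 'R': [[-0.9881, -0.152, 0.0226], [-0.0972, 0.5039, -0.8583], [0.1191, -0.8503, -0.5127]], 't': [563.7211, 131.8279, 780.2928]}
side red_pot_1_center [(354, 225, 0.68)]
side green_pot_center [(261, 223, 0.59)]
side tube [(269, 361, 0.78)]
wrist {'K': [[298.8788, 0.0, 273.8469], [0.0, 298.8788, 209.8626], [0.0, 0.0, 1.0]], 'dist_coeffs': [-0.0212, 0.0, 0.0, 0.0, 0.0], 'R': [[1.0, 0.0005, -0.0003], [0.0006, -0.9701, 0.2427], [-0.0001, -0.2427, -0.9701]], 't': [-650.6997, -27.7594, 389.4839]}
wrist red_pot_1_center [(114, 261, 0.91), (252, 255, 0.64)]
wrist green_pot_center [(249, 256, 0.7)]
wrist tube [(184, 9, 0.77)]
```

View pics/scene0.png

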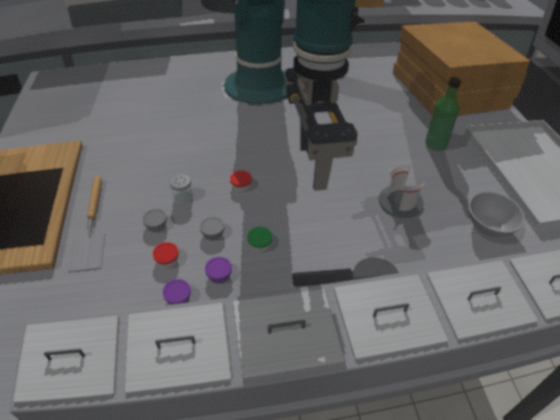

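View pics/side0.png

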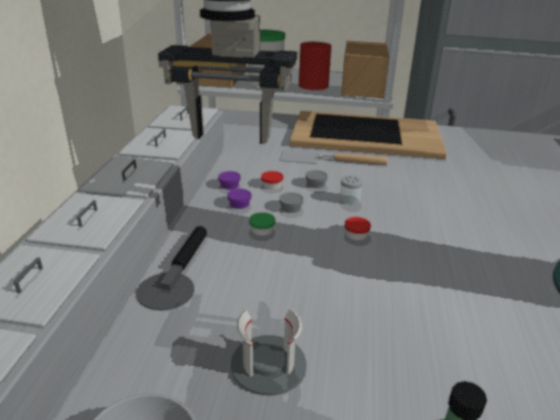

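View pics/wrist0.png

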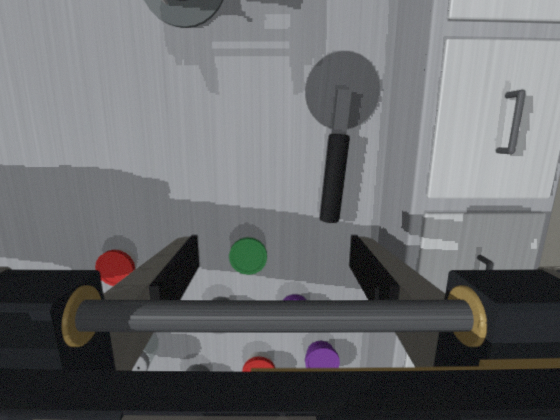

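```bash
cat > h.py <<'E'
from bench import *
import cv2,numpy as np
def px2w(n,uv,z,p=None):
    p=p or camera_params(n)
    K=np.array(p['K']);R=np.array(p['R']);t=np.array(p['t'])
    u=cv2.undistortPoints(np.array([[uv]],float),K,np.array(p['dist_coeffs'],float))[0,0]
    C=-R.T@t; d=R.T@np.array([u[0],u[1],1]); return C+d*(z-C[2])/d[2]
def w2px(n,X,p=None):
    p=p or camera_params(n)
    return cv2.projectPoints(np.atleast_2d(np.array(X,float)),cv2.Rodrigues(np.array(p['R']))[0],np.array(p['t'],float),np.array(p['K']),np.array(p['dist_coeffs'],float))[0][:,0]
def blobs(im,col,amin=40):
    h=cv2.cvtColor(im,cv2.COLOR_BGR2HSV);H,S,V=cv2.split(h)
    m={'red':((H<8)|(H>172)),'green':(H>50)&(H<80),'purple':(H>130)&(H<160)}[col]&(S>120)&(V>60)
    n,l,st,c=cv2.connectedComponentsWithStats(m.astype(np.uint8))
    return [(c[i].round(1).tolist(),int(st[i,4]),st[i,:4].tolist()) for i in range(1,n) if st[i,4]>=amin]
E
python3 - <<'E'
from h import *
for n in ["scene","side","wrist"]:
    im=cv2.imread(f"pics/{n}0.png")
    for c in ['red','green']:
        for b in blobs(im,c): print(n,c,b,px2w(n,b[0],24).round(1))
for n,bx in [("scene",(360,150,440,230)),("side",(210,290,330,400))]:
    im=cv2.imread(f"pics/{n}0.png"); 
    a,b,c,d=bx; cr=cv2.resize(im[b:d,a:c],None,fx=5,fy=5,interpolation=cv2.INTER_CUBIC)
    cv2.imwrite(f"pics/{n}_tube.png",cr[:600,:800])
im=cv2.imread("pics/scene0.png");cv2.imwrite("pics/pots.png",cv2.resize(im[160:310,130:290],None,fx=4,fy=4))
E
```

```text
scene red ([240.4, 178.4], 273, [230, 171, 22, 16]) [ 443.1 -101.1   24. ]
scene red ([165.1, 252.7], 429, [153, 243, 25, 21]) [ 631.  -265.8   24. ]
scene green ([259.4, 236.8], 349, [248, 228, 23, 19]) [619.4 -83.6  24. ]
side red ([314.3, 65.4], 1319, [299, 42, 31, 48]) [  627.  -1257.8    24. ]
side red ([271.8, 176.7], 206, [262, 171, 21, 12]) [ 628.5 -259.4   24. ]
side red ([357.1, 224.8], 328, [345, 217, 25, 16]) [441.1 -95.1  24. ]
side green ([271.1, 35.4], 199, [261, 31, 23, 10]) [  892.9 -1808.9    24. ]
side green ([261.7, 220.5], 283, [250, 214, 24, 14]) [616.8 -76.9  24. ]
wrist red ([114.0, 266.2], 982, [95, 250, 40, 36]) [440.7 -98.7  24. ]
wrist red ([257.2, 363.5], 300, [243, 357, 32, 15]) [ 627.  -249.7   24. ]
wrist green ([247.7, 255.6], 1029, [230, 238, 37, 36]) [617.  -83.2  24. ]
```

View pics/scene_tube.png

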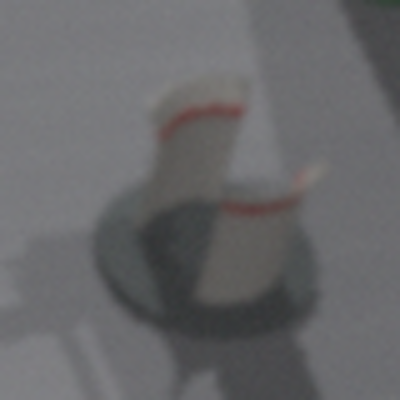

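View pics/side_tube.png

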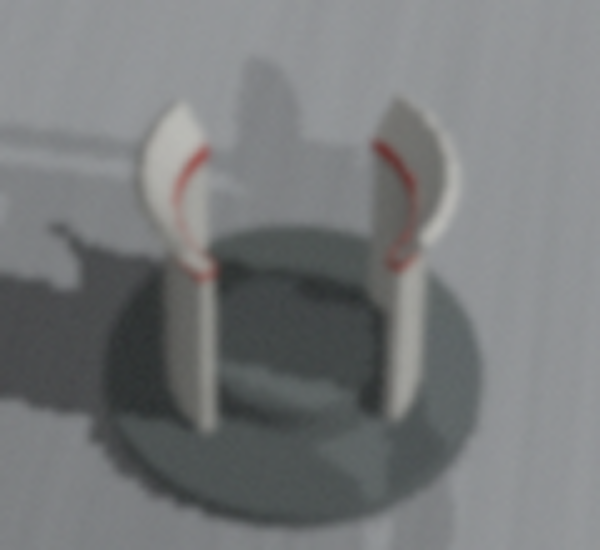

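View pics/pots.png

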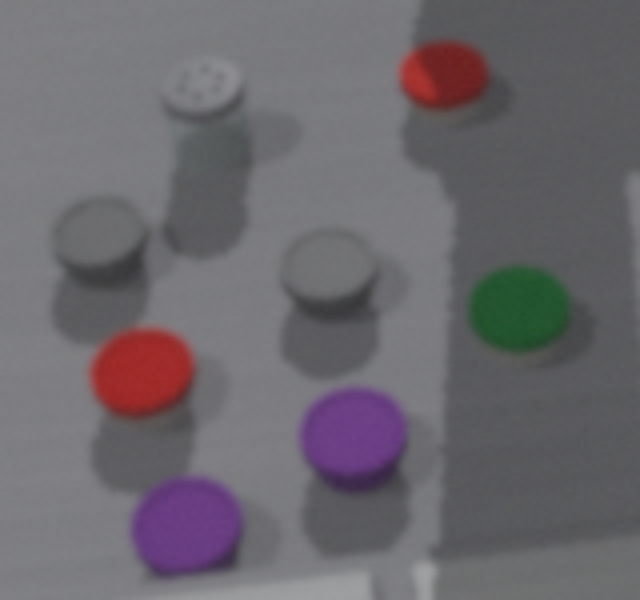

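```bash
python3 - <<'E'
from h import *
im=cv2.imread("pics/side0.png")
print("grey/purple", [(q,px2w("scene",q,24).round(0)) for q in [(155,218),(212,226),(177,291),(218.5,268),(181,182)]])
c=lambda x,y:(210+x/5-.4,290+y/5-.4)
P=[px2w("side",c(*q),62)[:2] for q in [(215,277),(390,270),(208,150),(377,145)]]
print(np.round(P,1)); 
for a,b in [(0,1),(2,3)]:
    d=P[a]-P[b];print(np.linalg.norm(d),np.degrees(np.arctan2(d[1],d[0])))
for a,b in [(0,2),(1,3)]:
    d=P[a]-P[b];print(np.linalg.norm(d),np.degrees(np.arctan2(d[1],d[0])))
print(np.mean(P,0))
# foot center
for n,q in [("side",(210+293/5,290+377/5)),("scene",(360+207/5,150+257/5))]: print(px2w(n,q,6))
E
python3 - <<'E'
import cv2
im=cv2.imread("pics/scene0.png");cv2.imwrite("pics/st2.png",cv2.resize(im[155:220,370:430],None,fx=9,fy=9,interpolation=cv2.INTER_CUBIC))
E
```

```text
grey/purple [((155, 218), array([ 536., -287.,   24.])), ((212, 226), array([ 576., -173.,   24.])), ((177, 291), array([ 722., -245.,   24.])), ((218.5, 268), array([ 682., -168.,   24.])), ((181, 182), array([ 434., -232.,   24.]))]
[[564.  267.6]
 [522.6 257.9]
 [574.5 224.6]
 [532.  215.1]]
42.48445411909997 13.159520182295992
43.54803590775394 12.623291245964959
44.24504396229053 103.74539187900294
43.839406293050644 102.36322447370333
[548.24134404 241.27606266]
[547.44718439 246.20623573   6.        ]
[552.86483691 240.27349449   6.        ]
```

View pics/st2.png

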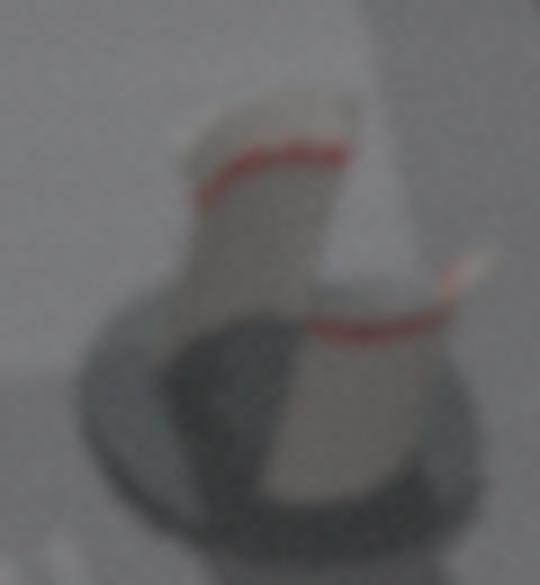

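```bash
cat >> h.py <<'E'
from scipy.spatial.transform import Rotation as Ro
def st():
    s=sense();q=s['ee_rot'];R=Ro.from_quat([q[1],q[2],q[3],q[0]]).as_matrix()
    print('t',round(s['clock'],2),'tcp',s['eef_pos'].round(1),'yaw_y',np.degrees(np.arctan2(R[1,1],R[0,1])).round(2),'z',R[:,2].round(3),'F',s['ft_force'].round(1),'open',round(s['opening']*91.9,1))
    return s,R
def go(X):
    s,R=st();print('tool shift mm',(R.T@(np.array(X)-s['eef_pos'])).round(1))
E
python3 -m crank '[{"dr":[0,0,0.12],"linear":[0,0,0],"hand":0.0919},{"dr":[0,0,0.12],"linear":[0,0,0],"hand":0.0919},{"dr":[0,0,0.12],"linear":[0,0,0],"hand":0.0919},{"dr":[0,0,0.12],"linear":[0,0,0],"hand":0.0919},{"dr":[0,0,0.12],"linear":[0,0,0],"hand":0.0919},{"dr":[0,0,0.12],"linear":[0,0,0],"hand":0.0919},{"dr":[0,0,0.12],"linear":[0,0,0],"hand":0.0919},{"dr":[0,0,0.12],"linear":[0,0,0],"hand":0.0919}]'
python3 -c "
from h import *;go([628,-262,120])"
```

```text
clock: 1.27
eef_pos: [650.0, -0.2, 215.0]
ee_rot: [-0.0, 0.959, 0.283, 0.0]
ft_force: [-0.1, 0.3, -0.6]
opening: 1.0
t 1.27 tcp [ 6.50e+02 -2.00e-01  2.15e+02] yaw_y -57.13 z [ 0.001  0.001 -1.   ] F [-0.1  0.3 -0.6] open 91.9
tool shift mm [-160.7  208.    94.7]
```

```bash
python3 -m crank '[{"dr":[0,0,0.12],"linear":[0,0,0],"hand":0.0919},{"dr":[0,0,0.12],"linear":[0,0,0],"hand":0.0919},{"dr":[0,0,0.12],"linear":[0,0,0],"hand":0.0919},{"dr":[0,0,0],"linear":[0,0,0],"hand":0.0919}]'
python3 - <<'E'
from h import *;go([628,-262,120])
im=snapshot("wrist");cv2.imwrite("pics/w1.png",im);p=camera_params("wrist")
for b in blobs(im,'red'): print(b,px2w("wrist",b[0],24,p).round(1))
E
```

```text
clock: 1.6
eef_pos: [650.0, 0.2, 215.1]
ee_rot: [-0.0, 0.995, 0.098, 0.0]
ft_force: [0.3, -0.5, -0.1]
opening: 0.996
t 1.6 tcp [6.500e+02 2.000e-01 2.151e+02] yaw_y -78.79 z [ 0.001  0.001 -1.   ] F [ 0.3 -0.5 -0.1] open 91.5
tool shift mm [-72.7 253.   94.8]
([471.5, 247.3], 1146, [452, 230, 40, 36]) [ 631.3 -265.2   24. ]
([53.8, 267.2], 40, [44, 263, 20, 7]) [493.7 266.4  24. ]
([315.7, 348.3], 891, [299, 333, 35, 32]) [ 443.  -102.4   24. ]
```

View pics/w1.png

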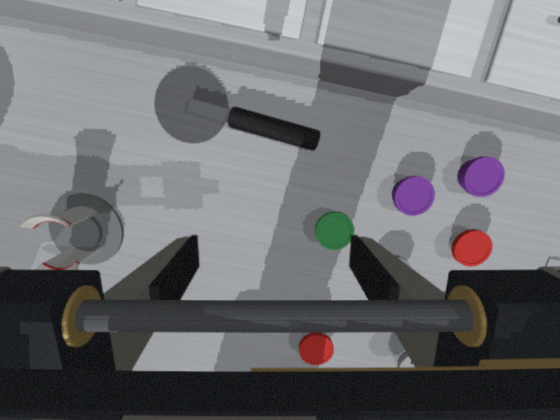

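The wrist view shows red lids at (471,247) = pot B and (316,348) = pot A. The purple ones at (413,196) and (482,177) and the grey ones hidden by the finger are look-alikes. The green one is at (335,231) and the tube at about (85,230). Pot B first.

```bash
python3 -m crank '[{"dr":[0,0,0],"linear":[-0.01,0.036,0],"hand":0.0919},{"dr":[0,0,0],"linear":[-0.01,0.036,0.01],"hand":0.0919},{"dr":[0,0,0],"linear":[-0.01,0.036,0.01],"hand":0.0919},{"dr":[0,0,0],"linear":[-0.01,0.036,0.01],"hand":0.0919},{"dr":[0,0,0],"linear":[-0.01,0.036,0.01],"hand":0.0919},{"dr":[0,0,0],"linear":[-0.01,0.036,0.01],"hand":0.0919},{"dr":[0,0,0],"linear":[-0.01,0.036,0.01],"hand":0.0919},{"dr":[0,0,0],"linear":[0,0,0],"hand":0.0919}]'
python3 - <<'E'
from h import *;go([630.5,-264.5,120])
im=snapshot("wrist");cv2.imwrite("pics/w2.png",im);p=camera_params("wrist")
for b in blobs(im,'red'): print(b,px2w("wrist",b[0],24,p).round(1))
E
```

```text
clock: 2.32
eef_pos: [638.6, -264.2, 152.3]
ee_rot: [-0.002, 0.992, 0.123, 0.003]
ft_force: [-0.9, -2.1, 0.6]
opening: 1.001
t 2.32 tcp [ 638.6 -264.2  152.3] yaw_y -75.83 z [ 0.005  0.004 -1.   ] F [-0.9 -2.1  0.6] open 92.0
tool shift mm [-8.2 -1.6 32.3]
([275.2, 214.2], 1733, [252, 191, 47, 47]) [ 630.6 -263.6   24. ]
```

View pics/w2.png

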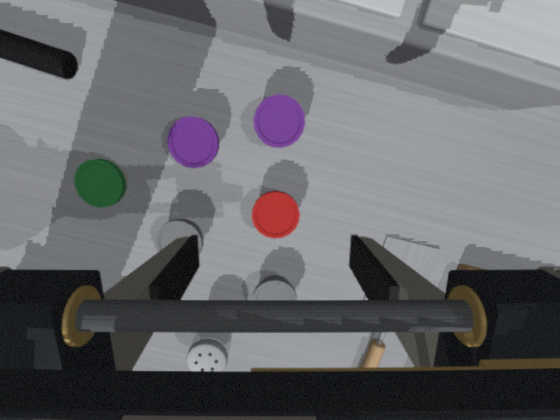

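```bash
python3 -m crank '[{"dr":[0,0,0],"linear":[-0.008,-0.001,0.03],"hand":0.0919},{"dr":[0,0,0],"linear":[0,0,0.03],"hand":0.0919},{"dr":[0,0,0],"linear":[0,0,0.03],"hand":0.0919},{"dr":[0,0,0],"linear":[0,0,0],"hand":0.0919}]'
python3 - <<'E'
from h import *;go([630.6,-263.8,4])
E
```

```text
clock: 2.7
eef_pos: [635.6, -259.5, 63.2]
ee_rot: [-0.003, 0.991, 0.13, 0.007]
ft_force: [-1.1, 0.7, -1.0]
opening: 0.998
t 2.7 tcp [ 635.6 -259.5   63.2] yaw_y -75.01 z [ 0.014  0.008 -1.   ] F [-1.1  0.7 -1. ] open 91.7
tool shift mm [-6.9  3.2 59.1]
```

```bash
cat >> h.py <<'E'
def go(X,yaw=-77):
    s,R=st();a=np.radians(yaw);y=np.array([np.cos(a),np.sin(a),0]);z=np.array([0,0,-1.]);D=np.c_[np.cross(y,z),y,z]
    print('tool shift mm',(R.T@(np.array(X)-s['eef_pos'])).round(1),'dr',Ro.from_matrix(R.T@D).as_rotvec().round(4))
E
python3 -m crank '[{"dr":[0,0,0],"linear":[-0.007,0.003,0.015],"hand":0.0919},{"dr":[0,0,0],"linear":[0,0,0],"hand":0.0919}]'
python3 -c "
from h import *;go([630.6,-263.8,4])"
```

```text
clock: 2.87
eef_pos: [630.7, -261.2, 48.3]
ee_rot: [-0.004, 0.991, 0.134, 0.007]
ft_force: [-0.7, -0.1, -0.4]
opening: 1.0
t 2.87 tcp [ 630.7 -261.2   48.3] yaw_y -74.61 z [ 0.013  0.011 -1.   ] F [-0.7 -0.1 -0.4] open 91.9
tool shift mm [-1.4  2.7 44.3] dr [-0.0069 -0.0157  0.0417]
```

```bash
python3 -m crank '[{"dr":[-0.007,-0.016,0.042],"linear":[-0.001,0.003,0.014],"hand":0.0919},{"dr":[0,0,0],"linear":[0,0,0.012],"hand":0.0919},{"dr":[0,0,0],"linear":[0,0,0],"hand":0.0919}]'
python3 -c "
from h import *;go([630.6,-263.8,4])"
```

```text
clock: 3.12
eef_pos: [635.3, -262.3, 27.2]
ee_rot: [0.0, 0.993, 0.116, 0.003]
ft_force: [-1.1, 0.8, -1.0]
opening: 0.996
t 3.12 tcp [ 635.3 -262.3   27.2] yaw_y -76.68 z [ 0.007 -0.    -1.   ] F [-1.1  0.8 -1. ] open 91.6
tool shift mm [-5.1  0.4 23.2] dr [ 0.0017 -0.0066  0.0057]
```

```bash
python3 -m crank '[{"dr":[0,-0.006,0.005],"linear":[-0.005,0,0.01],"hand":0.0919},{"dr":[0,0,0],"linear":[0,0,0.008],"hand":0.0919},{"dr":[0,0,0],"linear":[0,0,0],"hand":0.0919}]'
python3 -c "
from h import *;go([630.6,-263.8,4])"
```

```text
clock: 3.37
eef_pos: [633.2, -262.3, 11.5]
ee_rot: [0.001, 0.993, 0.116, 0.003]
ft_force: [0.2, 0.4, 0.1]
opening: 1.004
t 3.37 tcp [ 633.2 -262.3   11.5] yaw_y -76.69 z [ 0.006 -0.002 -1.   ] F [0.2 0.4 0.1] open 92.2
tool shift mm [-2.9  0.8  7.5] dr [ 0.0031 -0.0056  0.0054]
```

```bash
python3 -m crank '[{"dr":[0.003,-0.005,0],"linear":[-0.003,0.001,0.006],"hand":0.0919},{"dr":[0,0,0],"linear":[0,0,0],"hand":0.0919}]'
python3 -c "
from h import *;go([630.6,-263.8,4])
im=snapshot('wrist');cv2.imwrite('pics/w3.png',im);p=camera_params('wrist')
for b in blobs(im,'red'): print(b,px2w('wrist',b[0],24,p).round(1))"
```

```text
clock: 3.53
eef_pos: [630.5, -264.0, 5.6]
ee_rot: [-0.0, 0.993, 0.116, 0.0]
ft_force: [0.1, 1.0, 0.3]
opening: 1.001
t 3.53 tcp [ 630.5 -264.     5.6] yaw_y -76.64 z [ 0.001  0.    -1.   ] F [0.1 1.  0.3] open 92.0
tool shift mm [ 0.1 -0.2  1.6] dr [-0.0001 -0.0009  0.0063]
([280.2, 264.0], 5686, [236, 223, 89, 78]) [ 632.  -267.6   24. ]
```

View pics/w3.png

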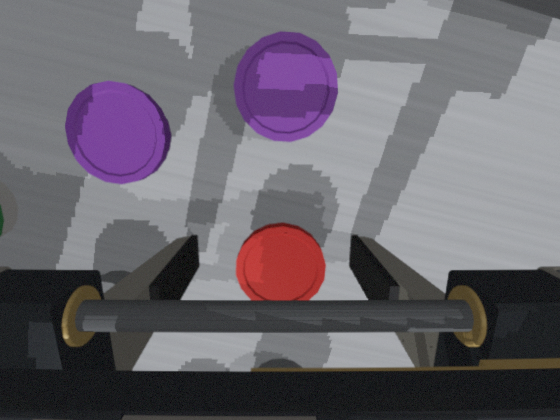

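The red lid (281,264) sits between the fingers at columns 198 and 351. Now I close on it.

```bash
python3 -m crank '[{"dr":[0,0,0],"linear":[0,0,0.001],"hand":0.04},{"dr":[0,0,0],"linear":[0,0,0],"hand":0.03},{"dr":[0,0,0],"linear":[0,0,0],"hand":0.03},{"dr":[0,0,0],"linear":[0,0,0],"hand":0.03},{"dr":[0,0,0],"linear":[0,0,0],"hand":0.03},{"dr":[0,0,0],"linear":[0,0,0],"hand":0.03}]'
python3 -m crank '[{"dr":[0,0,0],"linear":[0,0,0],"hand":0.03},{"dr":[0,0,0],"linear":[0,0,-0.03],"hand":0.03},{"dr":[0,0,0],"linear":[0,0,-0.03],"hand":0.03},{"dr":[0,0,0],"linear":[0,0,-0.03],"hand":0.03},{"dr":[0,0,0],"linear":[0,0,-0.03],"hand":0.03},{"dr":[0,0,0],"linear":[0,0,0],"hand":0.03}]'
python3 -c "
from h import *;go([549,242,145])
im=snapshot('wrist');cv2.imwrite('pics/w4.png',im)
for b in blobs(im,'red'): print(b)"
```

```text
clock: 4.08
eef_pos: [632.2, -264.8, 6.5]
ee_rot: [0.001, 0.993, 0.116, 0.002]
ft_force: [-0.2, -0.4, -0.6]
opening: 0.587
clock: 4.58
eef_pos: [629.4, -263.9, 127.6]
ee_rot: [-0.001, 0.993, 0.116, -0.001]
ft_force: [1.3, -0.0, 0.5]
opening: 0.536
t 4.58 tcp [ 629.4 -263.9  127.6] yaw_y -76.66 z [-0.003  0.002 -1.   ] F [ 1.3 -0.   0.5] open 49.3
tool shift mm [  38.4 -510.8  -16.4] dr [-0.0023  0.0027  0.0059]
([273.8, 265.3], 5569, [229, 225, 91, 76])
```

View pics/w4.png

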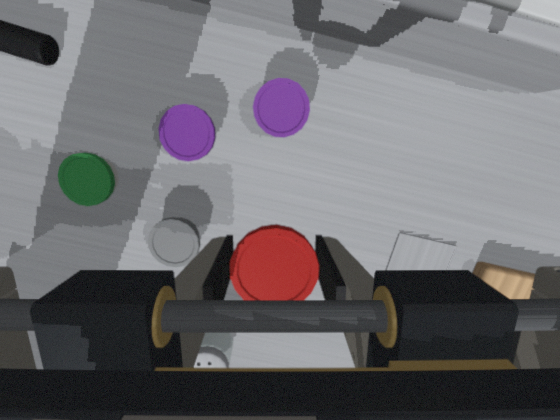

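```bash
python3 -m crank '[{"dr":[0,0,0],"linear":[0.003,-0.038,-0.003],"hand":0.03},{"dr":[0,0,0],"linear":[0.003,-0.038,-0.003],"hand":0.03},{"dr":[0,0,0],"linear":[0.003,-0.038,-0.003],"hand":0.03},{"dr":[0,0,0],"linear":[0.003,-0.038,-0.003],"hand":0.03},{"dr":[0,0,0],"linear":[0.003,-0.038,-0.003],"hand":0.03},{"dr":[0,0,0],"linear":[0.003,-0.038,-0.003],"hand":0.03},{"dr":[0,0,0],"linear":[0.003,-0.038,0],"hand":0.03},{"dr":[0,0,0],"linear":[0,0,0],"hand":0.03}]'
python3 -c "
from h import *;go([549,242,145])
im=snapshot('wrist');cv2.imwrite('pics/w5.png',im);p=camera_params('wrist');s,R=st()
X=px2w('wrist',(274.5,268),s['eef_pos'][2]+17.5,p);print('lid in tool',R.T@(X-s['eef_pos']))"
```

```text
clock: 5.3
eef_pos: [580.4, 7.8, 135.8]
ee_rot: [-0.001, 0.994, 0.112, -0.008]
ft_force: [0.2, 1.4, -0.7]
opening: 0.536
t 5.3 tcp [580.4   7.8 135.8] yaw_y -77.12 z [-0.017  0.001 -1.   ] F [ 0.2  1.4 -0.7] open 49.3
tool shift mm [  21.4 -235.4   -8.6] dr [-0.0043  0.0165 -0.0021]
t 5.35 tcp [580.7   3.9 135.8] yaw_y -77.28 z [-0.017 -0.002 -1.   ] F [ 1.  -0.9 -0.2] open 49.3
lid in tool [ -2.59094166   0.51209226 -17.45983213]
```

View pics/w5.png

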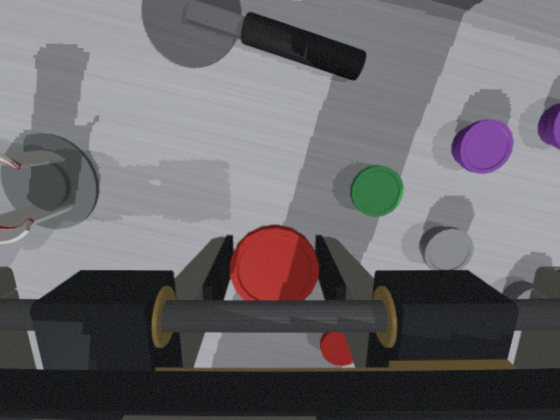

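```bash
python3 -m crank '[{"dr":[-0.004,0.016,0],"linear":[0.003,-0.038,-0.005],"hand":0.03},{"dr":[0,0,0],"linear":[0.0,-0.038,-0.005],"hand":0.03},{"dr":[0,0,0],"linear":[0,-0.038,0],"hand":0.03},{"dr":[0,0,0],"linear":[0,0,0],"hand":0.03},{"dr":[0,0,0],"linear":[0,0,0],"hand":0.03}]'
python3 -c "
from h import *;s,R=st()
im=snapshot('wrist');cv2.imwrite('pics/w6.png',im);p=camera_params('wrist')
np.savez('w6p.npz',**p)
cv2.imwrite('pics/w6c.png',cv2.resize(im[60:260,20:260],None,fx=3,fy=3,interpolation=cv2.INTER_CUBIC))"
```

```text
clock: 5.77
eef_pos: [557.4, 110.5, 141.1]
ee_rot: [0.004, 0.994, 0.107, -0.003]
ft_force: [-0.5, -1.2, 0.0]
opening: 0.537
t 5.77 tcp [557.4 110.5 141.1] yaw_y -77.66 z [-0.005 -0.008 -1.   ] F [-0.5 -1.2  0. ] open 49.4
```

View pics/w6c.png

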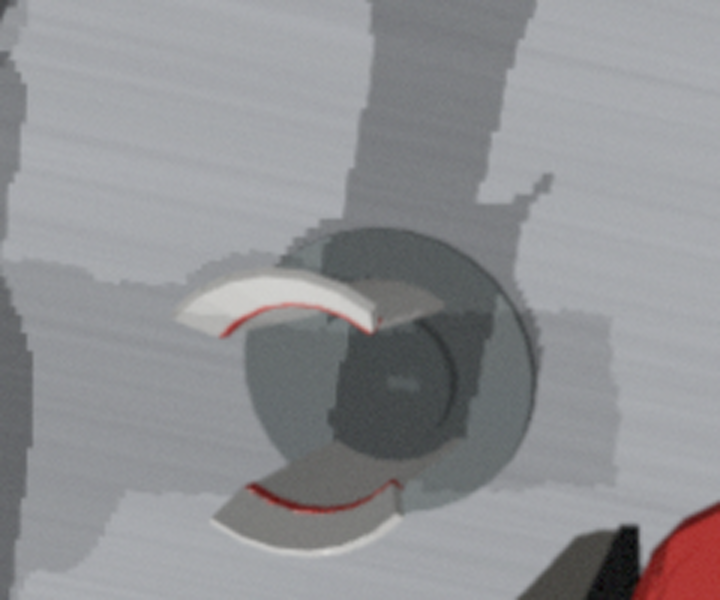

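```bash
python3 - <<'E'
from h import *
p=dict(np.load('w6p.npz'));c=lambda x,y:(20+(x+.5)/3-.5,60+(y+.5)/3-.5)
P=[px2w("wrist",c(*q),62,p)[:2] for q in [(222,335),(373,331),(249,486),(398,482)]]
print(np.round(P,1),np.mean(P,0))
for a,b in [(0,1),(2,3),(0,2),(1,3)]:
    d=P[a]-P[b];print(np.linalg.norm(d),np.degrees(np.arctan2(d[1],d[0])))
print('foot',px2w("wrist",c(390,371),6,p))
im=cv2.imread('pics/w6.png')
def ov(cx,cy,yaw,col):
    a=np.radians(yaw);R=np.array([[np.cos(a),-np.sin(a)],[np.sin(a),np.cos(a)]])
    t=np.radians(np.arange(0,360,5))
    L=[np.c_[50*np.cos(t),50*np.sin(t),0*t+6]]
    for r,z,h in [(30,62,21.5),(36.5,74,21.5)]:
        q=np.arcsin  # arc between slots
        m=np.arccos(h/r);tt=np.linspace(-m,m,20)
        for o in (0,np.pi): L.append(np.c_[r*np.cos(tt+o),r*np.sin(tt+o),0*tt+z])
    big=cv2.resize(im[60:260,20:260],None,fx=3,fy=3,interpolation=cv2.INTER_CUBIC)
    for l in L:
        X=np.c_[l[:,:2]@R.T+[cx,cy],l[:,2]]
        u=(w2px('wrist',X,p)-[20,60])*3+1
        cv2.polylines(big,[u.astype(np.int32)],False,col,1)
    return big
m=np.mean(P,0);cv2.imwrite('pics/ov.png',ov(m[0],m[1],12.5,(0,255,255)))
E
```

```text
[[563.2 266.1]
 [573.3 224.9]
 [520.8 255.4]
 [531.3 213. ]] [547.13164618 239.84953921]
42.415095375725286 103.70049401498795
43.63161463512856 103.94972241502361
43.815390915750896 14.180874014324145
43.652788907858884 15.77929515601045
foot [549.12409155 239.69687441   6.        ]
```

View pics/ov.png

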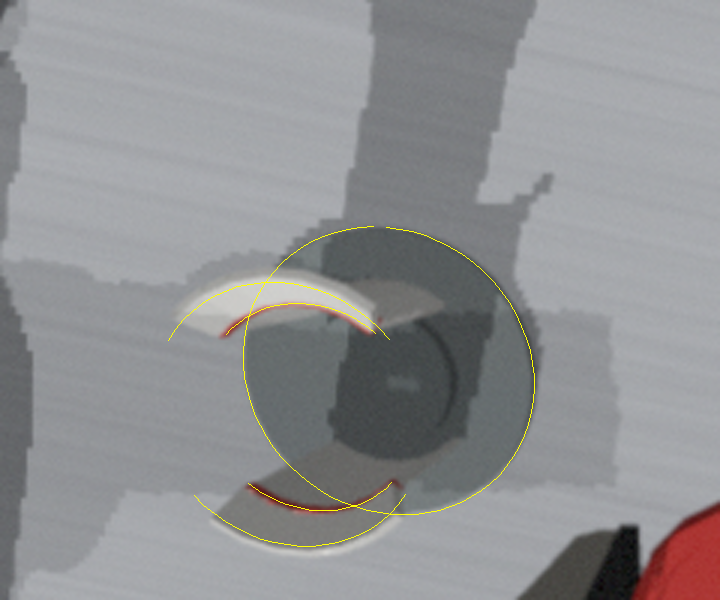

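```bash
python3 -m crank '[{"dr":[0,0,0],"linear":[0.003,-0.035,0],"hand":0.03},{"dr":[0,0,0],"linear":[0.003,-0.035,0],"hand":0.03},{"dr":[0,0,0],"linear":[0.003,-0.035,0],"hand":0.03},{"dr":[0,0,0],"linear":[0,0,0],"hand":0.03},{"dr":[0,0,0],"linear":[0,0,0],"hand":0.03}]'
python3 -c "
from h import *;go([550,240.6,105],-76.5)"
```

```text
clock: 6.23
eef_pos: [546.2, 208.4, 137.2]
ee_rot: [0.006, 0.995, 0.1, -0.004]
ft_force: [1.0, -0.6, 0.5]
opening: 0.537
t 6.23 tcp [546.2 208.4 137.2] yaw_y -78.56 z [-0.007 -0.012 -1.   ] F [ 1.  -0.6  0.5] open 49.3
tool shift mm [ 10.4 -31.1  31.8] dr [ 0.0103  0.0099 -0.036 ]
```

```bash
python3 -m crank '[{"dr":[0.01,0.01,-0.036],"linear":[0.01,-0.03,0.005],"hand":0.03},{"dr":[0,0,0],"linear":[0,0,0.015],"hand":0.03},{"dr":[0,0,0],"linear":[0,0,0],"hand":0.03},{"dr":[0,0,0],"linear":[0,0,0],"hand":0.03}]'
python3 -c "
from h import *;go([550,240.6,105],-76.5)"
```

```text
clock: 6.57
eef_pos: [553.0, 233.1, 115.4]
ee_rot: [0.001, 0.994, 0.114, 0.0]
ft_force: [-0.4, 0.5, -0.1]
opening: 0.535
t 6.57 tcp [553.  233.1 115.4] yaw_y -76.95 z [ 0.    -0.003 -1.   ] F [-0.4  0.5 -0.1] open 49.2
tool shift mm [-1.2 -8.1 10.4] dr [ 0.0028  0.0003 -0.0078]
```

```bash
python3 -m crank '[{"dr":[0.003,0,-0.008],"linear":[-0.001,-0.008,0.008],"hand":0.03},{"dr":[0,0,0],"linear":[0,0,0],"hand":0.03},{"dr":[0,0,0],"linear":[0,0,0],"hand":0.03}]'
python3 -c "
from h import *;go([550,240.6,105],-76.5)
im=snapshot('wrist');cv2.imwrite('pics/w7.png',im)
im=snapshot('side');cv2.imwrite('pics/s7.png',cv2.resize(im[260:400,190:350],None,fx=4,fy=4))"
```

```text
clock: 6.82
eef_pos: [551.6, 236.4, 107.3]
ee_rot: [0.001, 0.993, 0.115, -0.0]
ft_force: [0.5, 0.3, -0.8]
opening: 0.539
t 6.82 tcp [551.6 236.4 107.3] yaw_y -76.84 z [ 0.    -0.001 -1.   ] F [ 0.5  0.3 -0.8] open 49.5
tool shift mm [-0.6 -4.5  2.3] dr [ 0.0012  0.0002 -0.0059]
```

View pics/w7.png

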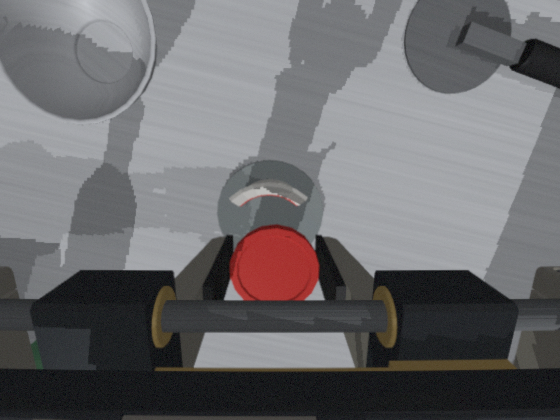

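View pics/s7.png

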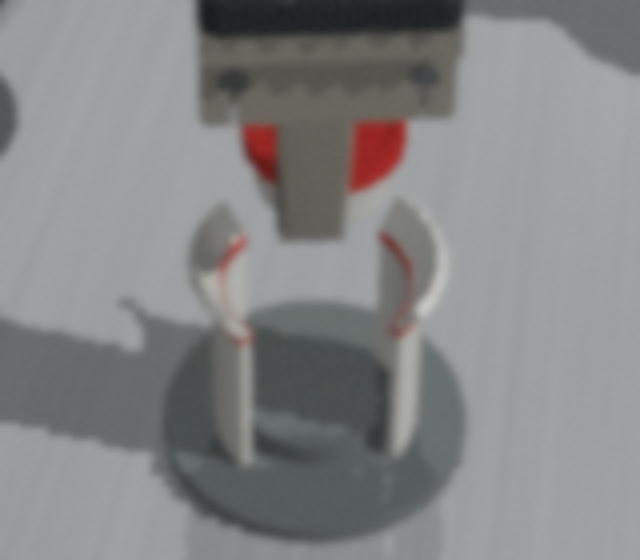

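```bash
python3 -m crank '[{"dr":[0,0,-0.006],"linear":[-0.001,-0.005,0],"hand":0.03},{"dr":[0,0,0],"linear":[0,0,0.012],"hand":0.03},{"dr":[0,0,0],"linear":[0,0,0],"hand":0.03}]'
python3 -c "
from h import *;go([550,240.6,75],-76.5)"
```

```text
clock: 7.17
eef_pos: [549.7, 242.0, 95.8]
ee_rot: [-0.0, 0.993, 0.118, 0.001]
ft_force: [-1.5, -0.7, -0.2]
opening: 0.536
t 7.17 tcp [549.7 242.   95.8] yaw_y -76.45 z [ 0.002  0.    -1.   ] F [-1.5 -0.7 -0.2] open 49.3
tool shift mm [-0.1  1.4 20.8] dr [ 0.0002 -0.002   0.0009]
```

```bash
python3 -m crank '[{"dr":[0,0,0],"linear":[0,0.001,0.012],"hand":0.03},{"dr":[0,0,0],"linear":[0,0,0.012],"hand":0.03},{"dr":[0,0,0],"linear":[0,0,0],"hand":0.03}]'
python3 -c "
from h import *;go([550,240.6,50],-76.5)"
```

```text
clock: 7.42
eef_pos: [549.8, 241.4, 69.3]
ee_rot: [-0.0, 0.993, 0.118, 0.001]
ft_force: [-1.6, 0.1, -0.1]
opening: 0.537
t 7.42 tcp [549.8 241.4  69.3] yaw_y -76.4 z [ 0.002  0.001 -1.   ] F [-1.6  0.1 -0.1] open 49.3
tool shift mm [-0.1  0.8 19.3] dr [-0.     -0.0023  0.0017]
```

```bash
python3 -m crank '[{"dr":[0,0,0],"linear":[0,0.001,0.012],"hand":0.03},{"dr":[0,0,0],"linear":[0,0,0.012],"hand":0.03},{"dr":[0,0,0],"linear":[0,0,0.008],"hand":0.03},{"dr":[0,0,0],"linear":[0,0,0],"hand":0.03}]'
python3 -c "
from h import *;go([550,240.6,20.5],-76.5)
im=snapshot('wrist');cv2.imwrite('pics/w8.png',im)"
```

```text
clock: 7.75
eef_pos: [549.3, 239.6, 32.1]
ee_rot: [0.0, 0.993, 0.118, -0.0]
ft_force: [-0.8, -0.8, -0.4]
opening: 0.532
t 7.75 tcp [549.3 239.6  32.1] yaw_y -76.42 z [-0.    -0.001 -1.   ] F [-0.8 -0.8 -0.4] open 48.9
tool shift mm [ 1.  -0.8 11.6] dr [0.0009 0.0005 0.0014]
```

View pics/w8.png

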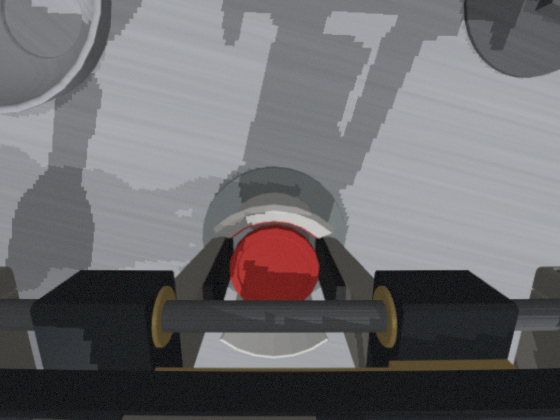

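The pot is inside the tube with the lid centred between the walls.

```bash
python3 -m crank '[{"dr":[0,0,0],"linear":[0.001,-0.001,0.006],"hand":0.03},{"dr":[0,0,0],"linear":[0,0,0.004],"hand":0.03},{"dr":[0,0,0],"linear":[0,0,0],"hand":0.03},{"dr":[0,0,0],"linear":[0,0,0],"hand":0.03}]'
python3 -c "
from h import *;go([550,240.6,20.5],-76.5)"
```

```text
clock: 8.13
eef_pos: [551.2, 241.3, 22.2]
ee_rot: [0.0, 0.993, 0.118, 0.001]
ft_force: [1.0, 0.4, -0.4]
opening: 0.534
t 8.13 tcp [551.2 241.3  22.2] yaw_y -76.43 z [ 0.002 -0.    -1.   ] F [ 1.   0.4 -0.4] open 49.1
tool shift mm [-1.3  0.4  1.7] dr [ 0.0006 -0.0015  0.0013]
```

```bash
python3 -m crank '[{"dr":[0,0,0],"linear":[-0.001,0,0.0015],"hand":0.03},{"dr":[0,0,0],"linear":[0,0,0.001],"hand":0.03},{"dr":[0,0,0],"linear":[0,0,0],"hand":0.03}]'
python3 -c "
from h import *;go([550,240.6,20.5],-76.5)"
```

```text
clock: 8.38
eef_pos: [550.5, 241.3, 20.7]
ee_rot: [-0.0, 0.993, 0.118, 0.001]
ft_force: [0.8, 0.3, -0.1]
opening: 0.541
t 8.38 tcp [550.5 241.3  20.7] yaw_y -76.42 z [ 0.003  0.001 -1.   ] F [ 0.8  0.3 -0.1] open 49.8
tool shift mm [-0.7  0.6  0.2] dr [ 0.     -0.0026  0.0014]
```

```bash
python3 -m crank '[{"dr":[0,0,0],"linear":[0,0,0.0005],"hand":0.055},{"dr":[0,0,0],"linear":[0,0,0],"hand":0.065},{"dr":[0,0,0],"linear":[0,0,0],"hand":0.075},{"dr":[0,0,0],"linear":[0,0,0],"hand":0.08},{"dr":[0,0,0],"linear":[0,0,0],"hand":0.08},{"dr":[0,0,0],"linear":[0,0,-0.005],"hand":0.08}]'
python3 -c "
from h import *;go([550,240.6,130],-76.5)
im=snapshot('wrist');cv2.imwrite('pics/w9.png',im)"
```

```text
clock: 8.88
eef_pos: [550.7, 241.4, 25.3]
ee_rot: [-0.0, 0.993, 0.118, 0.002]
ft_force: [-0.0, 0.2, 0.1]
opening: 0.866
t 8.88 tcp [550.7 241.4  25.3] yaw_y -76.42 z [ 0.003  0.001 -1.   ] F [-0.   0.2  0.1] open 79.6
tool shift mm [  -0.5    0.7 -104.7] dr [-0.0001 -0.0033  0.0014]
```

View pics/w9.png

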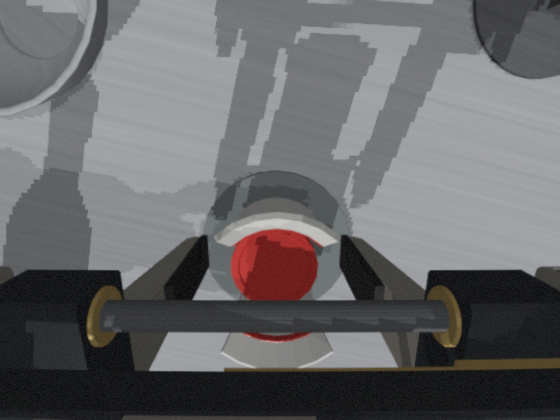

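Released; the lid lies flat in the tube. Going up and over to pot A.

```bash
python3 -m crank '[{"dr":[0,0,0],"linear":[0,0,-0.03],"hand":0.08},{"dr":[0,0,0],"linear":[0,0,-0.03],"hand":0.08},{"dr":[0,0,0],"linear":[0,0,-0.03],"hand":0.0919},{"dr":[0,0,0],"linear":[0,0,-0.03],"hand":0.0919},{"dr":[0,0,0],"linear":[0,0,0],"hand":0.0919}]'
python3 -c "
from h import *;go([442,-101,140],-76.5)"
```

```text
clock: 9.35
eef_pos: [550.1, 240.9, 150.8]
ee_rot: [0.0, 0.993, 0.118, 0.001]
ft_force: [0.7, 0.2, 0.6]
opening: 1.002
t 9.35 tcp [550.1 240.9 150.8] yaw_y -76.45 z [ 0.002 -0.001 -1.   ] F [0.7 0.2 0.6] open 92.1
tool shift mm [-185.2  307.    10.8] dr [ 0.0009 -0.0014  0.0009]
```

```bash
python3 -m crank '[{"dr":[0,0,0],"linear":[-0.020,0.033,0],"hand":0.0919},{"dr":[0,0,0],"linear":[-0.020,0.033,0],"hand":0.0919},{"dr":[0,0,0],"linear":[-0.020,0.033,0],"hand":0.0919},{"dr":[0,0,0],"linear":[-0.020,0.033,0],"hand":0.0919},{"dr":[0,0,0],"linear":[-0.020,0.033,0],"hand":0.0919},{"dr":[0,0,0],"linear":[-0.020,0.033,0],"hand":0.0919},{"dr":[0,0,0],"linear":[-0.020,0.033,0],"hand":0.0919},{"dr":[0,0,0],"linear":[0,0,0],"hand":0.0919}]'
python3 -c "
from h import *;go([442,-101,140],-76.5)"
```

```text
clock: 10.02
eef_pos: [468.1, -21.7, 152.9]
ee_rot: [-0.003, 0.992, 0.122, 0.007]
ft_force: [0.3, -0.2, 0.4]
opening: 0.999
t 10.02 tcp [468.1 -21.7 152.9] yaw_y -75.95 z [ 0.014  0.007 -1.   ] F [ 0.3 -0.2  0.4] open 91.8
tool shift mm [-44.8  70.6  12. ] dr [-0.0033 -0.0152  0.0095]
```

```bash
python3 -m crank '[{"dr":[-0.003,-0.015,0.01],"linear":[-0.020,0.033,0.006],"hand":0.0919},{"dr":[0,0,0],"linear":[-0.020,0.030,0.006],"hand":0.0919},{"dr":[0,0,0],"linear":[0,0,0],"hand":0.0919},{"dr":[0,0,0],"linear":[0,0,0],"hand":0.0919}]'
python3 -c "
from h import *;go([442,-101,140],-76.5)
im=snapshot('wrist');cv2.imwrite('pics/w10.png',im);p=camera_params('wrist')
for b in blobs(im,'red'): print(b,px2w('wrist',b[0],24,p).round(1))"
```

```text
clock: 10.35
eef_pos: [445.1, -92.2, 142.0]
ee_rot: [-0.0, 0.993, 0.114, 0.002]
ft_force: [0.5, -0.2, 0.0]
opening: 0.996
t 10.35 tcp [445.1 -92.2 142. ] yaw_y -76.87 z [ 0.004  0.001 -1.   ] F [ 0.5 -0.2  0. ] open 91.5
tool shift mm [-5.1  7.8  2. ] dr [ 0.0002 -0.0041 -0.0065]
([282.4, 214.0], 1856, [258, 190, 49, 49]) [ 439.9 -102.5   24. ]
```

View pics/w10.png

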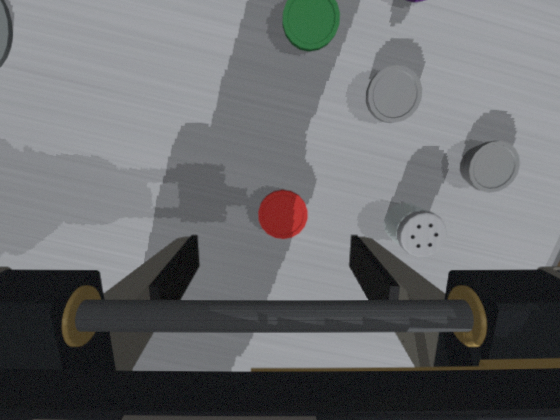

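Pot A: red lid at (282,214), with the salt shaker at (421,234) clear to the right.

```bash
python3 -m crank '[{"dr":[0,-0.004,-0.006],"linear":[-0.006,0.009,0.02],"hand":0.0919},{"dr":[0,0,0],"linear":[0,0,0.025],"hand":0.0919},{"dr":[0,0,0],"linear":[0,0,0.025],"hand":0.0919},{"dr":[0,0,0],"linear":[0,0,0.015],"hand":0.0919},{"dr":[0,0,0],"linear":[0,0,0],"hand":0.0919},{"dr":[0,0,0],"linear":[0,0,0],"hand":0.0919}]'
python3 -c "
from h import *;go([440,-102,5],-76.5)"
```

```text
clock: 10.9
eef_pos: [447.1, -96.3, 55.9]
ee_rot: [-0.0, 0.992, 0.123, 0.004]
ft_force: [0.0, 0.1, 1.0]
opening: 1.001
t 10.9 tcp [447.1 -96.3  55.9] yaw_y -75.93 z [ 0.008  0.001 -1.   ] F [0.  0.1 1. ] open 92.0
tool shift mm [-8.7  3.8 50.9] dr [ 0.0005 -0.0077  0.01  ]
```

```bash
python3 -m crank '[{"dr":[0,-0.008,0.01],"linear":[-0.009,0.004,0.01],"hand":0.0919},{"dr":[0,0,0],"linear":[0,0,0.01],"hand":0.0919},{"dr":[0,0,0],"linear":[0,0,0.01],"hand":0.0919},{"dr":[0,0,0],"linear":[0,0,0],"hand":0.0919},{"dr":[0,0,0],"linear":[0,0,0],"hand":0.0919}]'
python3 -c "
from h import *;go([440,-102,5],-76.5)"
```

```text
clock: 11.32
eef_pos: [441.7, -101.2, 25.6]
ee_rot: [0.0, 0.993, 0.119, 0.002]
ft_force: [-0.1, 0.6, 0.7]
opening: 1.002
t 11.32 tcp [ 441.7 -101.2   25.6] yaw_y -76.36 z [ 0.004 -0.    -1.   ] F [-0.1  0.6  0.7] open 92.1
tool shift mm [-1.9  0.4 20.6] dr [ 0.0015 -0.0042  0.0025]
```

```bash
python3 -m crank '[{"dr":[0,-0.004,0.002],"linear":[-0.002,0,0.01],"hand":0.0919},{"dr":[0,0,0],"linear":[-0.001,0,0.008],"hand":0.0919},{"dr":[0,0,0],"linear":[0,0,0],"hand":0.0919},{"dr":[0,0,0],"linear":[0,0,0],"hand":0.0919}]'
python3 -c "
from h import *;go([440,-102,6],-76.5)
im=snapshot('wrist');cv2.imwrite('pics/w11.png',im)
for b in blobs(im,'red'): print(b)"
```

```text
clock: 11.65
eef_pos: [439.2, -102.1, 6.3]
ee_rot: [0.001, 0.993, 0.118, 0.001]
ft_force: [0.1, -0.3, 0.6]
opening: 1.001
t 11.65 tcp [ 439.2 -102.1    6.3] yaw_y -76.5 z [ 0.002 -0.001 -1.   ] F [ 0.1 -0.3  0.6] open 92.0
tool shift mm [0.8 0.1 0.3] dr [ 0.0018 -0.0011  0.    ]
([274.4, 260.0], 5934, [230, 218, 89, 83])
```

```bash
python3 -m crank '[{"dr":[0,0,0],"linear":[0,0,0],"hand":0.04},{"dr":[0,0,0],"linear":[0,0,0],"hand":0.03},{"dr":[0,0,0],"linear":[0,0,0],"hand":0.03},{"dr":[0,0,0],"linear":[0,0,0],"hand":0.03},{"dr":[0,0,0],"linear":[0,0,0],"hand":0.03},{"dr":[0,0,0],"linear":[0,0,0],"hand":0.03},{"dr":[0,0,0],"linear":[0,0,0],"hand":0.03},{"dr":[0,0,0],"linear":[0,0,0],"hand":0.03}]'
python3 -m crank '[{"dr":[0,0,0],"linear":[0,0,-0.01],"hand":0.03},{"dr":[0,0,0],"linear":[0,0,-0.03],"hand":0.03},{"dr":[0,0,0],"linear":[0,0,-0.03],"hand":0.03},{"dr":[0,0,0],"linear":[0,0,-0.03],"hand":0.03},{"dr":[0,0,0],"linear":[0,0,-0.03],"hand":0.03},{"dr":[0,0,0],"linear":[0,0,-0.02],"hand":0.03},{"dr":[0,0,0],"linear":[0,0,0],"hand":0.03}]'
python3 -c "
from h import *;go([550,240,160],-76.5)
im=snapshot('wrist');cv2.imwrite('pics/w12.png',im)
for b in blobs(im,'red'): print(b)"
```

```text
clock: 12.37
eef_pos: [440.1, -102.2, 7.3]
ee_rot: [0.001, 0.993, 0.118, 0.002]
ft_force: [1.0, 0.6, -1.3]
opening: 0.534
clock: 12.95
eef_pos: [437.1, -102.5, 165.7]
ee_rot: [0.001, 0.993, 0.116, -0.001]
ft_force: [0.5, -0.2, 0.1]
opening: 0.538
t 12.95 tcp [ 437.1 -102.5  165.7] yaw_y -76.63 z [-0.002 -0.001 -1.   ] F [ 0.5 -0.2  0.1] open 49.4
tool shift mm [ 189.1 -307.1    5. ] dr [ 0.0008  0.0022 -0.0023]
([273.8, 260.7], 5912, [229, 218, 91, 83])
```

View pics/w12.png

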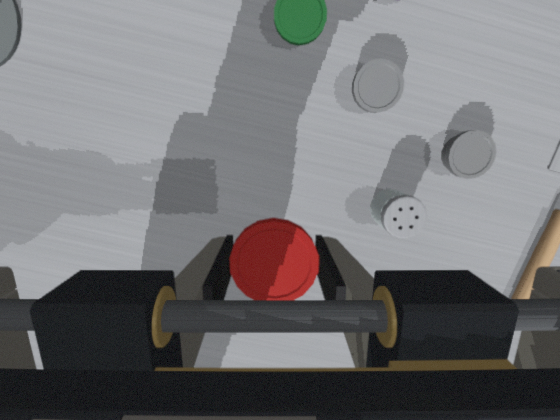

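```bash
python3 -m crank '[{"dr":[0,0,0],"linear":[0.021,-0.033,0],"hand":0.03},{"dr":[0,0,0],"linear":[0.021,-0.033,0],"hand":0.03},{"dr":[0,0,0],"linear":[0.021,-0.033,0],"hand":0.03},{"dr":[0,0,0],"linear":[0.021,-0.033,0],"hand":0.03},{"dr":[0,0,0],"linear":[0.021,-0.033,0],"hand":0.03},{"dr":[0,0,0],"linear":[0.021,-0.033,0],"hand":0.03},{"dr":[0,0,0],"linear":[0,0,0],"hand":0.03},{"dr":[0,0,0],"linear":[0,0,0],"hand":0.03}]'
python3 -c "
from h import *;go([546.5,240,130],-76.5)"
```

```text
clock: 13.67
eef_pos: [511.3, 126.3, 156.7]
ee_rot: [0.001, 0.994, 0.112, -0.007]
ft_force: [-0.2, -1.4, 0.1]
opening: 0.536
t 13.67 tcp [511.3 126.3 156.7] yaw_y -77.1 z [-0.013 -0.003 -1.   ] F [-0.2 -1.4  0.1] open 49.3
tool shift mm [  60.1 -102.9   25.9] dr [ 0.      0.0138 -0.0105]
```

```bash
python3 -m crank '[{"dr":[0,0.014,-0.01],"linear":[0.020,-0.034,0],"hand":0.03},{"dr":[0,0,0],"linear":[0.020,-0.034,0.005],"hand":0.03},{"dr":[0,0,0],"linear":[0.020,-0.034,0.01],"hand":0.03},{"dr":[0,0,0],"linear":[0,0,0],"hand":0.03},{"dr":[0,0,0],"linear":[0,0,0],"hand":0.03}]'
python3 -c "
from h import *;go([546.5,240,120],-76.5)"
```

```text
clock: 14.08
eef_pos: [544.3, 236.6, 134.7]
ee_rot: [0.002, 0.993, 0.114, -0.005]
ft_force: [0.4, -0.5, -0.0]
opening: 0.536
t 14.08 tcp [544.3 236.6 134.7] yaw_y -76.93 z [-0.008 -0.006 -1.   ] F [ 0.4 -0.5 -0. ] open 49.3
tool shift mm [ 3.1 -2.8 14.7] dr [ 0.0036  0.0095 -0.0076]
```

```bash
python3 -m crank '[{"dr":[0.004,0.009,-0.008],"linear":[0.003,-0.003,0.01],"hand":0.03},{"dr":[0,0,0],"linear":[0,0,0.01],"hand":0.03},{"dr":[0,0,0],"linear":[0,0,0],"hand":0.03},{"dr":[0,0,0],"linear":[0,0,0],"hand":0.03}]'
python3 -c "
from h import *;go([546.5,240,105],-76.5)
im=snapshot('wrist');cv2.imwrite('pics/w13.png',im)
im=snapshot('side');cv2.imwrite('pics/s13.png',cv2.resize(im[260:400,190:350],None,fx=4,fy=4))"
```

```text
clock: 14.42
eef_pos: [544.2, 234.7, 111.0]
ee_rot: [0.001, 0.993, 0.116, -0.003]
ft_force: [-0.0, -0.4, -0.4]
opening: 0.537
t 14.42 tcp [544.2 234.7 111. ] yaw_y -76.72 z [-0.006 -0.004 -1.   ] F [-0.  -0.4 -0.4] open 49.3
tool shift mm [ 3.5 -4.6  6. ] dr [ 0.0022  0.0067 -0.0038]
```

View pics/s13.png

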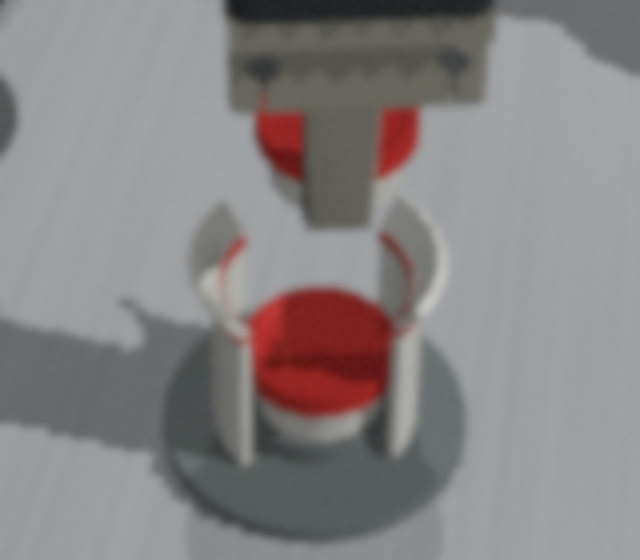

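View pics/w13.png

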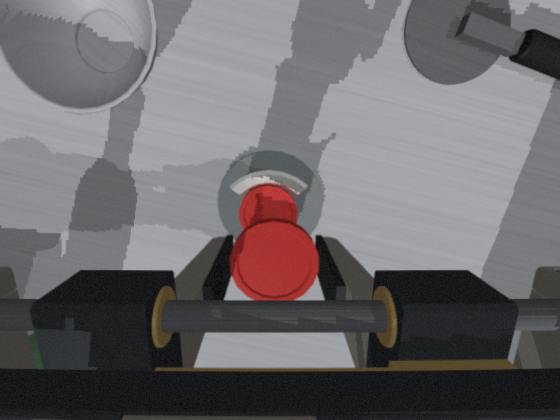

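Lower pot sits flat and centred in the tube. Next I line up the second pot and lower it.

```bash
python3 -m crank '[{"dr":[0.002,0.007,-0.004],"linear":[0.0035,-0.005,0],"hand":0.03},{"dr":[0,0,0],"linear":[0,0,0],"hand":0.03},{"dr":[0,0,0],"linear":[0,0,0.006],"hand":0.03},{"dr":[0,0,0],"linear":[0,0,0],"hand":0.03}]'
python3 -c "
from h import *;go([546.5,240.5,85],-76.5)"
```

```text
clock: 14.85
eef_pos: [548.2, 240.5, 107.1]
ee_rot: [-0.001, 0.993, 0.117, 0.002]
ft_force: [-0.4, 0.0, -0.4]
opening: 0.535
t 14.85 tcp [548.2 240.5 107.1] yaw_y -76.57 z [ 0.005  0.002 -1.   ] F [-0.4  0.  -0.4] open 49.1
tool shift mm [-1.8 -0.4 22.1] dr [-0.0011 -0.0051 -0.0012]
```

```bash
python3 -m crank '[{"dr":[0,-0.004,0],"linear":[-0.001,0,0.012],"hand":0.03},{"dr":[0,0,0],"linear":[0,0,0.01],"hand":0.03},{"dr":[0,0,0],"linear":[0,0,0],"hand":0.03},{"dr":[0,0,0],"linear":[0,0,0],"hand":0.03}]'
python3 -c "
from h import *;go([546.5,240.5,60],-76.5)"
```

```text
clock: 15.18
eef_pos: [547.0, 240.4, 82.5]
ee_rot: [-0.001, 0.993, 0.117, 0.0]
ft_force: [-0.6, -0.0, -0.4]
opening: 0.537
t 15.18 tcp [547.  240.4  82.5] yaw_y -76.55 z [ 0.     0.001 -1.   ] F [-0.6 -0.  -0.4] open 49.4
tool shift mm [-0.5 -0.2 22.5] dr [-0.001  -0.0004 -0.0009]
```

```bash
python3 -m crank '[{"dr":[0,0,0],"linear":[0,0,0.01],"hand":0.03},{"dr":[0,0,0],"linear":[0,0,0.01],"hand":0.03},{"dr":[0,0,0],"linear":[0,0,0],"hand":0.03},{"dr":[0,0,0],"linear":[0,0,0],"hand":0.03}]'
python3 -c "
from h import *;go([546.5,240.5,45],-76.5)
im=snapshot('wrist');cv2.imwrite('pics/w14.png',im)"
```

```text
clock: 15.52
eef_pos: [546.6, 240.1, 59.5]
ee_rot: [-0.0, 0.993, 0.117, -0.001]
ft_force: [0.1, 1.0, -0.7]
opening: 0.535
t 15.52 tcp [546.6 240.1  59.5] yaw_y -76.55 z [-0.001  0.    -1.   ] F [ 0.1  1.  -0.7] open 49.2
tool shift mm [ 0.  -0.4 14.5] dr [-0.0005  0.001  -0.0009]
```

View pics/w14.png

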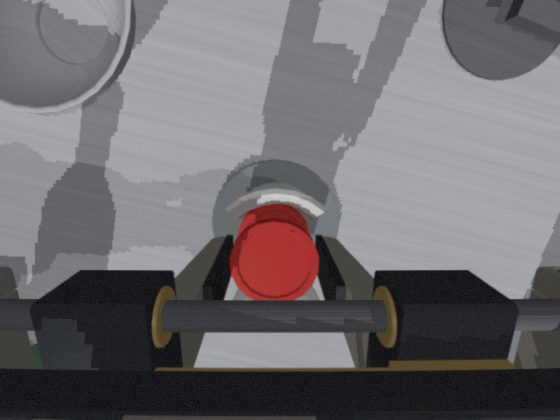

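```bash
python3 -m crank '[{"dr":[0,0,0],"linear":[0,0,0.007],"hand":0.03},{"dr":[0,0,0],"linear":[0,0,0.004],"hand":0.03},{"dr":[0,0,0],"linear":[0,0,0],"hand":0.03},{"dr":[0,0,0],"linear":[0,0,0],"hand":0.03}]'
python3 -c "
from h import *;go([546.5,240.5,45],-76.5)"
```

```text
clock: 15.9
eef_pos: [546.8, 240.3, 47.7]
ee_rot: [-0.0, 0.993, 0.117, -0.0]
ft_force: [0.4, 0.4, 0.1]
opening: 0.537
t 15.9 tcp [546.8 240.3  47.7] yaw_y -76.54 z [-0.     0.001 -1.   ] F [0.4 0.4 0.1] open 49.4
tool shift mm [-0.2 -0.3  2.7] dr [-0.0008  0.0003 -0.0008]
```

```bash
python3 -m crank '[{"dr":[0,0,0],"linear":[0,0,0.0015],"hand":0.03},{"dr":[0,0,0],"linear":[0,0,0.001],"hand":0.03},{"dr":[0,0,0],"linear":[0,0,0.0005],"hand":0.03},{"dr":[0,0,0],"linear":[0,0,0],"hand":0.03}]'
python3 -c "
from h import *;go([546.5,240.5,45],-76.5)"
```

```text
clock: 16.23
eef_pos: [547.3, 240.5, 45.5]
ee_rot: [-0.001, 0.993, 0.117, 0.0]
ft_force: [-0.2, 0.2, 0.2]
opening: 0.536
t 16.23 tcp [547.3 240.5  45.5] yaw_y -76.55 z [ 0.     0.001 -1.   ] F [-0.2  0.2  0.2] open 49.3
tool shift mm [-0.7 -0.2  0.5] dr [-0.0011 -0.0007 -0.0008]
```

```bash
python3 -m crank '[{"dr":[0,0,0],"linear":[0,0,0.001],"hand":0.03},{"dr":[0,0,0],"linear":[0,0,0],"hand":0.03}]'
python3 -c "
from h import *;go([546.5,240.5,45],-76.5)
im=snapshot('side');cv2.imwrite('pics/s14.png',cv2.resize(im[260:400,190:350],None,fx=4,fy=4))"
```

```text
clock: 16.4
eef_pos: [547.7, 240.7, 45.6]
ee_rot: [-0.001, 0.993, 0.117, 0.001]
ft_force: [0.6, -0.1, -0.2]
opening: 0.535
t 16.4 tcp [547.7 240.7  45.6] yaw_y -76.55 z [ 0.001  0.002 -1.   ] F [ 0.6 -0.1 -0.2] open 49.2
tool shift mm [-1.2 -0.1  0.6] dr [-0.0015 -0.0017 -0.0009]
```

View pics/s14.png

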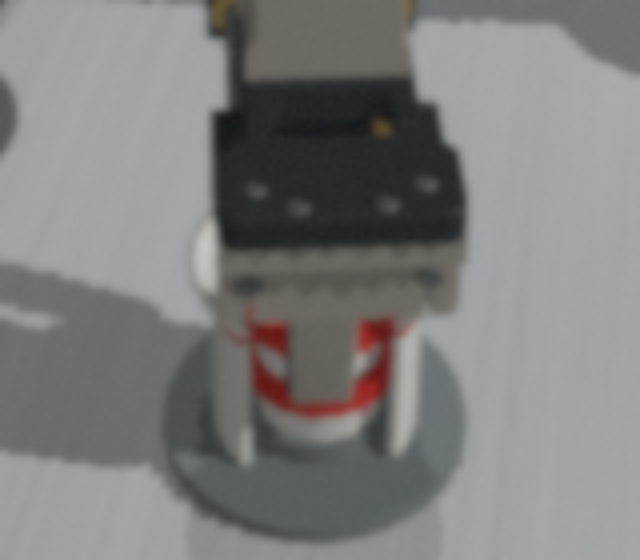

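```bash
python3 -m crank '[{"dr":[0,0,0],"linear":[0,0,0],"hand":0.052},{"dr":[0,0,0],"linear":[0,0,0],"hand":0.06},{"dr":[0,0,0],"linear":[0,0,0],"hand":0.07},{"dr":[0,0,0],"linear":[0,0,0],"hand":0.08},{"dr":[0,0,0],"linear":[0,0,0],"hand":0.08},{"dr":[0,0,0],"linear":[0,0,-0.005],"hand":0.08}]'
python3 -m crank '[{"dr":[0,0,0],"linear":[0,0,-0.02],"hand":0.08},{"dr":[0,0,0],"linear":[0,0,-0.03],"hand":0.08},{"dr":[0,0,0],"linear":[0,0,-0.03],"hand":0.08},{"dr":[0,0,0],"linear":[0,0,-0.03],"hand":0.08},{"dr":[0,0,0],"linear":[0,0,0],"hand":0.08}]'
python3 -c "
from h import *;st()
im=snapshot('wrist');cv2.imwrite('pics/w15.png',im)
im=snapshot('side');cv2.imwrite('pics/s15.png',cv2.resize(im[260:400,190:350],None,fx=4,fy=4))
im=snapshot('scene');cv2.imwrite('pics/c15.png',im)"
```

```text
clock: 16.95
eef_pos: [547.2, 240.5, 49.4]
ee_rot: [-0.001, 0.993, 0.117, 0.0]
ft_force: [-0.8, 0.5, 0.1]
opening: 0.868
clock: 17.37
eef_pos: [546.2, 239.6, 163.6]
ee_rot: [0.0, 0.993, 0.117, -0.002]
ft_force: [1.1, 0.3, 0.4]
opening: 0.87
t 17.37 tcp [546.2 239.6 163.6] yaw_y -76.57 z [-0.003 -0.001 -1.   ] F [1.1 0.3 0.4] open 79.9
```

View pics/s15.png

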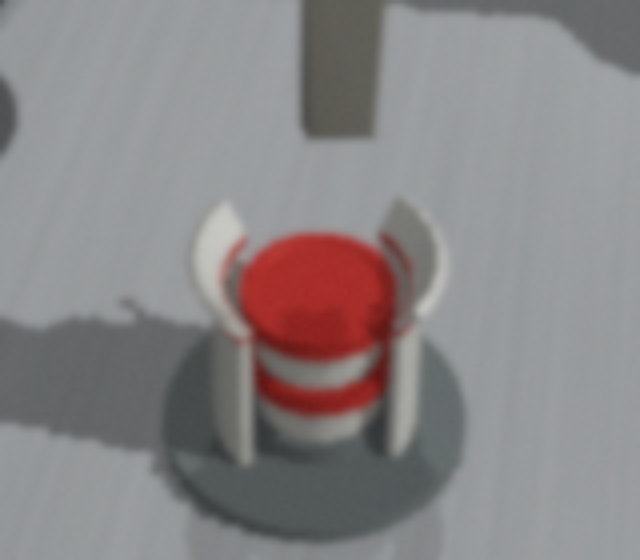

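View pics/c15.png

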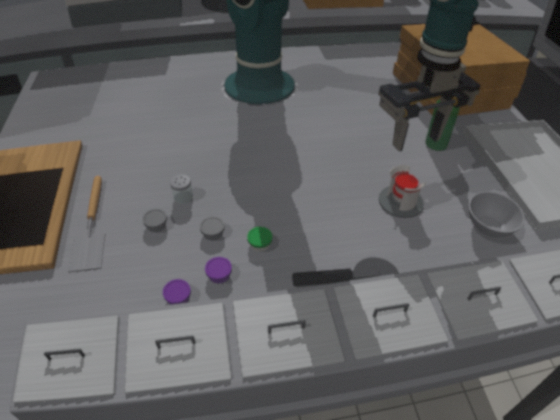

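View pics/w15.png

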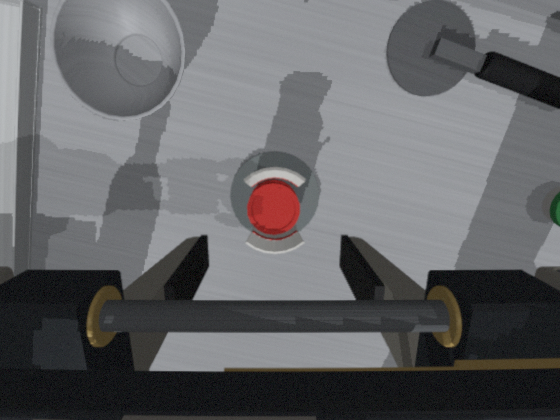

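```bash
python3 - <<'E'
from h import *
for n,f in [('scene','c15.png')]:
    im=cv2.imread('pics/'+f)
    for c in('red','green'): print(c,[(b[0],b[1],px2w(n,b[0],62 if c=='red' else 24).round(1)) for b in blobs(im,c)])
st();print(close_job())
E
```

```text
red [([405.4, 180.9], 290, array([547.7, 239. ,  62. ]))]
green [([259.1, 236.6], 362, array([618.8, -84.1,  24. ]))]
t 17.52 tcp [542.6 238.2 157.6] yaw_y -76.55 z [-0.012 -0.006 -1.   ] F [-0.6  0.8 -0.5] open 80.1
the job is handed in; nothing more can be done
None
```

Both red-lidded pots are now upright in the split tube, one on top of the other, and the job was handed in at 17.5 s of the 54 s allowed.

- **Placement:** the pot that stood at about (631, -264) is the lower one, and the one from about (440, -102) is on top. The side camera shows both flat, with the top lid at the red line. From the scene camera, the top lid at line height comes out at (547.7, 239.0). The tube axis was measured at about (547.5, 240).
- **Green pot:** it stayed put, measuring (618.8, -84.1) against (619.4, -83.6) at the start, which is within noise. The grey and purple look-alikes stood where they were in the last scene picture.
- **Forces and clearance:** the wrist force readings I took stayed within about 2 N. The open gripper was about 95 mm above the top lid at hand-in.
- **Not measured:** I judged the top lid's height by eye against the red line. Before the second release I felt no clear contact force, so that pot may have dropped by up to about a millimetre. The last pictures show it seated.

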